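# Pack the gas-sampling kit in layers

## Robot

A 7-joint arm with a two-finger parallel gripper is mounted at the origin on the work surface. World frame = base frame: x ahead of the robot, y to its left, z up, the work surface at z = 0. Lengths are in m, angles in rad, forces in N, time in s.
With the tool pointing down it reaches from about 0.4 to 0.85 m from the base axis. Payload 10.4 kg.
Tool frame: the origin (TCP) lies at the very end of the fingers, on their centre line; the grasp point (between the pads) lies 19 mm behind it; z points along the fingers, y is the line along which they close (so a half turn about z gives the same grasp; the last joint's range is limited). The gripper opens to 85 mm and grips with 20 to 120 N. Pads are 22 mm wide; open, the fingers measure 114 mm over their backs; the gripper's body (76 mm by 85 mm) begins 54 mm behind the grasp point. The pads swing forward as they close: fully open they stand 13 mm farther back than shut.
Start: joints at [-1.35, 0.332, -0.065, 1.46, 0.022, 1.35, -0.088], TCP at [0.151, 0.607, 0.231] pointing down, gripper open.
Joint ranges: [-2.6, 2.6], [-0.5, 2.12], [-1.47, 1.34], [0.16, 2.42], [-1.27, 4.41], [0.06, 2.06], [-2.6, 2.6]. Speed limits (rad/s): [2.22, 2.22, 2.79, 2.79, 3.14, 3.14, 3.14].

## Interface

Orientations are given as a unit quaternion [x, y, z, w].
In Python, from workcell import manip, vision, order gives the robot as it stands. The module is installed in compiled form; this text tells all that it offers.
- The arm moves only by the tool move_arm, never from a script. Its argument "motion" is a list of rows, each a list of 3 entries, a list of its own where there are three numbers: the shift along the tool's x, y, z scaled (see below), then the turn, a rotation vector about the tool's x, y, z scaled (see below), then the opening, from -1 (shut) to 1 (fully open). In form: [[[dx, dy, dz], [wx, wy, wz], hand], ...]. A call has 1 to 12 rows; each row shifts and turns the commanded pose from where the row before left it, along the tool's axes as they then stand; what a row does not reach is not made up. The controller multiplies each number of a shift by 0.75 m and each number of a turn by pi/4 rad. A row lasts 1/10 s, in which the tool goes at most 50 mm and 8.59 degrees, less where a joint would pass 70% of its speed; a pose out of reach is approached as far as the arm can. A call with a number of a shift or a turn outside -1 to 1 is refused whole. A call with a gripper value outside its range is refused whole. The fingers move at their own pace and stop on an object; "newtons" is the grip in N (left out, the last holds). Time passes only in rows, so rows that do not move let the fingers close. It gives the time, the measured TCP pose, the force, the opening and the grip force at its end, in the units of the state.
- manip.get_obs(): the state, without advancing time (a new reading comes with each control period).
- vision.camera(name): name is "side" or "top"; returns a dict with "pixels" (480x640x3 uint8, red, green, blue), "fx", "fy", "cx", "cy" (pixels), "R" (3x3) and "t" (3): a world point X has camera coordinates R X + t. Camera axes: x right, y down, z forward; pixel columns grow to the right and rows downward; lengths in m; the calibration is good to about 2 mm. A picture is of the moment at which its call begins. There is no depth.
- order.hand_in(): hands the job in; it is judged then, once.
The state is a dict: "clock": time; "joint_pos": joint angles; "joint_velocities": joint speeds; "tau": joint torques, N m; "position": TCP position; "ee_rot": TCP orientation; "ft_force": force on the tool from outside, world axes, zero at the start; "torque": the same for the moment, N m; "grip_width": opening from 0.0 (shut) to 1.0 (fully open); "grasp_force": force on a finger pad.
Only numpy, scipy, OpenCV 4.12 (cv2) and the standard library are available. Lean on these libraries where they do the work, as an engineer would, in place of code of your own. Each camera call takes 0.05 s, during which the arm holds its last target. There are 200 camera calls.

## Task

Sort the loose parts on the lab bench: stand both white filter cartridges side by side on the bottom of the kit box, then lay the metal divider plate (handle up, its long way along the box) level on the box's two ledges over them, and then lay the pressure gauge, dial up, flat on the divider plate. The brass ball valve does not belong in the kit: set it flat, handle up, in the shallow steel tray. Leave the amber bottle and the glass beaker standing where they are.

Things in the scene. Friction and masses are not known exactly. Their poses are not given: they have to be found in the camera images.
- kit_box: Open grey plastic box, fixed: outside 164 (its x) by 130 (y) by 54 mm high; walls and floor 4 mm; inside 156 x 122 mm. At each x end a solid black ledge, 22 mm deep in x, full width, its top 34 mm above the box's underside; between the ledges a bottom bay 112 (x) x 122 (y) mm. Origin: centre of underside, z up. Box and steel tray swap sides of the bench from start to start.
- steel_tray: Shallow open stainless steel tray, fixed to the bench, outside 180 (its x) by 130 (its y) by 22 mm high, walls and floor 3 mm. Origin: centre of the underside, z up.
- filter_a: white plastic gas-filter cartridge standing upright: plain disc 42 mm diameter, 24 mm high, with a 14 mm diameter port 4 mm high in the middle of its top. About 60 g. Origin: centre of its underside, z up along its axis. The two filters are alike.
- filter_b: white plastic gas-filter cartridge standing upright: plain disc 42 mm diameter, 24 mm high, with a 14 mm diameter port 4 mm high in the middle of its top. About 60 g. Origin: centre of its underside, z up along its axis. The two filters are alike.
- divider: Aluminium plate 140 (its x) by 106 (y) by 6 mm with an upright black handle block at its centre, 12 mm thick in x, 36 mm long in y, top 36 mm above the plate's underside. About 180 g. Origin: centre of underside, z up. Fits the box lengthwise, either way round, 8 mm play each side, and rests on the ledges; 64 mm of plate on each side of the handle.
- gauge: Small pressure gauge lying on its back: dark steel case 40 mm diameter, 26 mm high, white dial facing up; a 10 x 10 mm brass stem, centred 13 mm up, sticks out along -x to 34 mm from the case's axis. About 110 g. Origin: centre of the case's underside, z up out of the dial.
- valve: Brass ball valve lying on the bench: block body 30 (x) by 26 (y) by 26 mm high, round 18 mm pipe ends along x (58 mm over all), and a flat steel handle 10 mm wide, 46 mm long on top (from x = -11 to +35 mm), its top 35 mm up. About 150 g. Origin: centre of the body's underside, z up.
- reagent_bottle: Bystander: amber glass jar, 40 mm diameter, 75 mm high, black cap, standing loose among the parts. Origin: centre of its underside, z up.
- beaker: Bystander: open clear glass beaker, 44 mm diameter at the rim, 55 mm high, standing loose among the parts. Origin: centre of its underside, z up.
Mind the look-alikes: they are no part of the job. Leave any blue or purple look-alike of the gauge alone.

How it is judged:
By the outcome, as a careful person would: the job done as asked, in the order asked, and still so for the second after the job is handed in, with the robot touching nothing.
It also fails if it takes over 120 s, if anything falls off the work surface, if the arm or the gripper's body presses on something with over 40 N, if the wrist force passes 120 N, or if a joint passes its speed limit or range.

## Working session

There is one attempt and no reset: what is moved stays moved. The work goes in short steps, Python scripts to look and compute and a tool call to move; the robot and the scene stay as the last step left them, time stands still between calls to the robot, and variables do not carry over. Pictures are saved under pics/ and viewed, at most 14 in all, crops included, and the job is handed in when it is done.

Besides the shell and the picture viewer there is one more tool, called after "Call:" by a JSON object that holds its "api" and its "payload", one argument or row to a line. move_arm: Moves the arm, as the interface text tells. Its arguments: {"type":"object","properties":{"motion":{"type":"array"},"newtons":{"type":"number"}},"required":["motion"]}

```bash
mkdir -p pics; python3 - <<'E'
from workcell import manip, vision
import cv2,pickle
o=manip.get_obs();print({k:o[k] for k in('clock','position','ee_rot','grip_width','ft_force')})
d={}
for n in('side','top'):
    c=vision.camera(n);d[n]=c
    cv2.imwrite(f'pics/{n}0.png',c['pixels'][:,:,::-1])
    print(n,c['fx'],c['fy'],c['cx'],c['cy'],c['R'],c['t'])
pickle.dump(d,open('cam0.pkl','wb'))
E
```

```text
{'clock': 0.0, 'position': array([0.15076428, 0.60616973, 0.23053541]), 'ee_rot': array([ 1.21577158e-01,  9.92581750e-01, -6.79352387e-04, -6.01173951e-05]), 'grip_width': 1.0046804242159564, 'ft_force': array([ 0.18635838, -0.73485846, -0.4143571 ])}
side 490.165355935191 490.165355935191 323.093813085969 242.24402728307948 [[ 0.97769667 -0.2096319  -0.01279392]
 [-0.15784805 -0.69326793 -0.70318104]
 [ 0.13853956  0.68951726 -0.71089573]] [-0.50149506  0.09896285  1.07339256]
top 447.7523600040763 447.7523600040763 321.98429959069034 243.23484111516828 [[-0.02233943 -0.99913449 -0.03508889]
 [-0.9937966   0.02601742 -0.10812684]
 [ 0.10894618  0.03245573 -0.99351767]] [0.0215851  0.51122211 0.8076547 ]
```

View pics/side0.png

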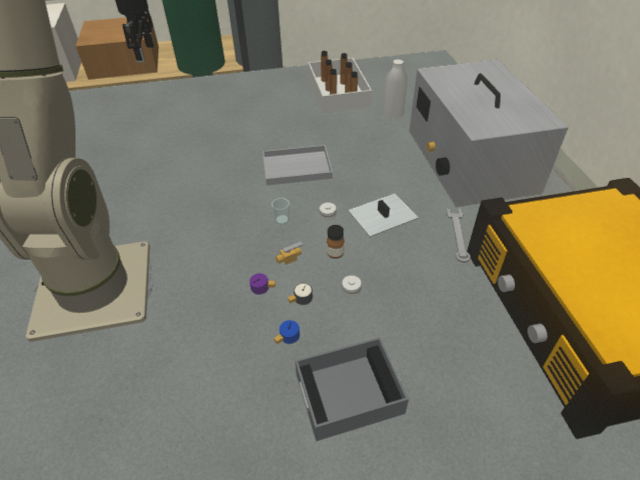

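View pics/top0.png

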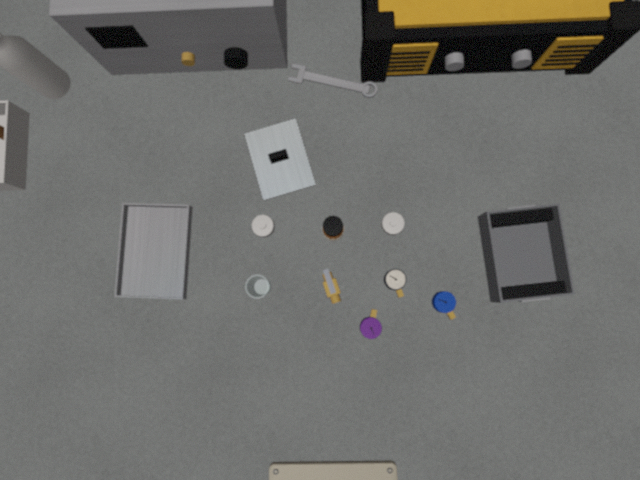

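Gauge candidates: the white dial at top (396,280) / side (303,293), the purple one at top (371,328) and the blue one at top (445,302). The white dial with a dark case fits the description, so I'll check it in close crops.

```bash
cat > h.py <<'E'
import cv2,pickle,numpy as np
def crop(im,x0,y0,x1,y1,s,name):
    c=cv2.resize(im[y0:y1,x0:x1,::-1],None,fx=s,fy=s,interpolation=cv2.INTER_CUBIC)
    for x in range(-(-x0//20)*20,x1,20):
        cv2.line(c,(int((x-x0+.5)*s),0),(int((x-x0+.5)*s),6),(0,255,255),1);cv2.putText(c,str(x),(int((x-x0+.5)*s)-10,16),0,.35,(0,255,255),1)
    for y in range(-(-y0//20)*20,y1,20):
        cv2.line(c,(0,int((y-y0+.5)*s)),(6,int((y-y0+.5)*s)),(0,255,255),1);cv2.putText(c,str(y),(8,int((y-y0+.5)*s)+4),0,.35,(0,255,255),1)
    cv2.imwrite('pics/'+name,c)
def ray(c,u,v):
    d=np.array([(u-c['cx'])/c['fx'],(v-c['cy'])/c['fy'],1.]);R=np.array(c['R']);t=np.array(c['t'])
    return -R.T@t,R.T@d
def onz(c,uv,z):
    o,d=ray(c,*uv);return o+d*(z-o[2])/d[2]
def tri(c1,p1,c2,p2):
    o1,d1=ray(c1,*p1);o2,d2=ray(c2,*p2)
    d1/=np.linalg.norm(d1);d2/=np.linalg.norm(d2)
    s=np.linalg.lstsq(np.c_[d1,-d2],o2-o1,rcond=None)[0]
    a=o1+s[0]*d1;b=o2+s[1]*d2
    return (a+b)/2,np.linalg.norm(a-b)
def proj(c,X):
    p=np.array(c['R'])@X+c['t'];return p[0]/p[2]*c['fx']+c['cx'],p[1]/p[2]*c['fy']+c['cy']
E
python3 - <<'E'
from h import *
d=pickle.load(open('cam0.pkl','rb'))
crop(d['top']['pixels'],235,110,475,350,2.5,'t1.png')
crop(d['side']['pixels'],240,180,430,350,3.5,'s1.png')
a=d['top']['pixels'];
crop(a,105,190,205,310,5,'q1.png');crop(a,470,195,580,310,5,'q2.png')
x,y=cv2.imread('pics/q1.png'),cv2.imread('pics/q2.png')
h=max(len(x),len(y));f=lambda m:cv2.copyMakeBorder(m,0,h-len(m),0,0,0)
w=np.hstack([f(x),f(y)]);w=cv2.resize(w,None,fx=.76,fy=.76);cv2.imwrite('pics/q.png',w)
crop(d['side']['pixels'],255,140,420,445,1.96,'q3.png')
E
```

```text
(no output)
```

View pics/t1.png

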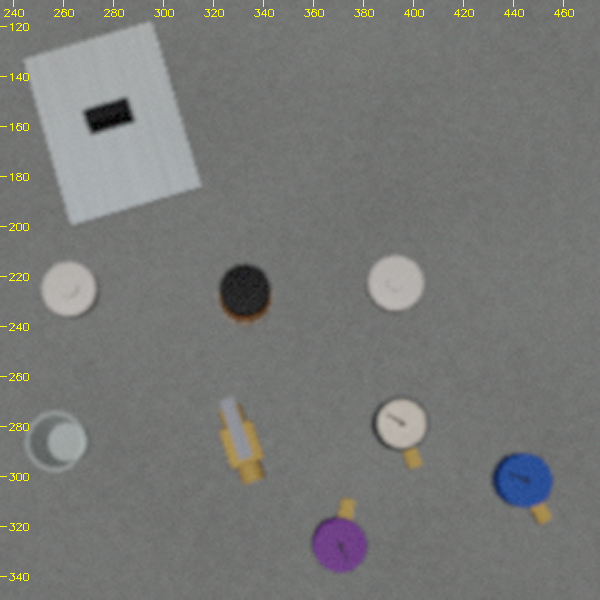

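View pics/s1.png

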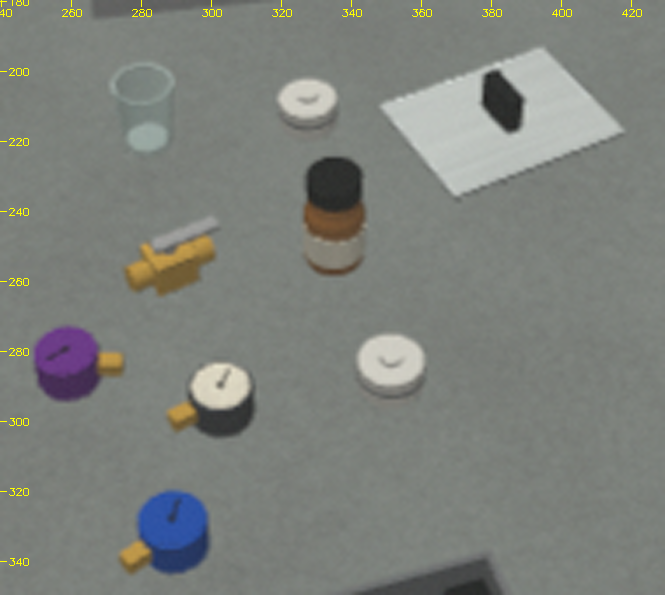

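View pics/q.png

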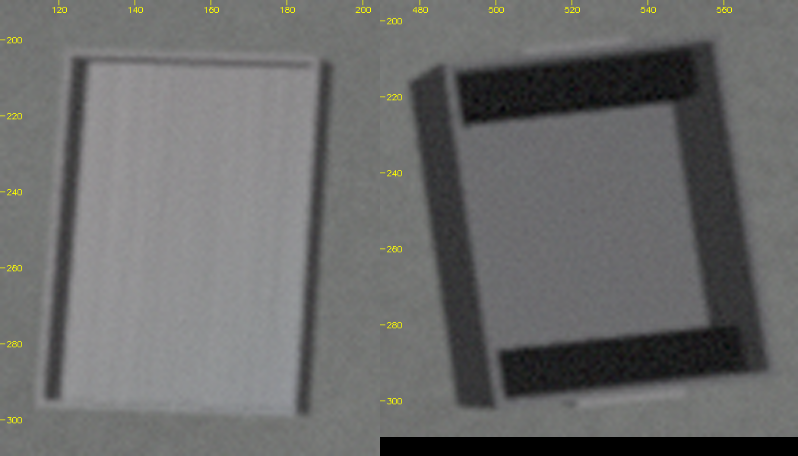

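View pics/q3.png

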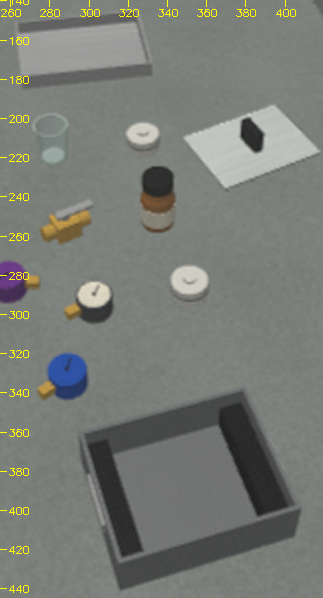

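```bash
python3 - <<'E'
from h import *
np.set_printoptions(precision=4,suppress=True)
d=pickle.load(open('cam0.pkl','rb'));T,S=d['top'],d['side']
t=lambda x,y:(235+x/2.5-.5,110+y/2.5-.5)
s=lambda x,y:(240+x/3.5-.5,180+y/3.5-.5)
q2=lambda x,y:(470+(x-380)/3.8-.5,195+y/3.8-.5)
q1=lambda x,y:(105+x/3.8-.5,190+y/3.8-.5)
q3=lambda x,y:(255+x/1.96-.5,140+y/1.96-.5)
P={'filtL':(t(69,289),s(307,99)),'filtR':(t(396,282),s(391,361)),'gauge':(t(401,424),s(221,385)),'gstem':(t(416,467),s(178,417)),
'vtip':(t(228,400),s(216,223)),'vend':(t(244,458),s(155,247)),
'dA':(t(25,60),s(543,47)),'dB':(t(153,22),s(624,130)),'dC':(t(201,185),s(457,196)),'dD':(t(71,224),s(380,106)),
'bottle':(t(245,289),s(334,174)),'beaker':(t(55,441),s(142,82)),'purple':(t(340,545),s(67,350)),'blue':(t(523,480),s(174,516)),
'bTL':(q2(450,70),q3(243,390)),'bTR':(q2(712,42),q3(299,508)),'bBR':(q2(768,372),q3(118,560)),'bBL':(q2(500,405),q3(83,437)),
'tTL':(q1(72,58),(327.5,148)),'tTR':(q1(330,60),(331,163)),'tBL':(q1(40,403),(263.5,153)),'tBR':(q1(308,412),(266,168))}
for k,(a,b) in P.items():
    X,e=tri(T,a,S,b);print(k,X,round(e,4))
Z={'filt':24,'d':6,'b':54,'t':22}
for k in P:
    z=.024 if k[:4]=='filt' else .026 if k=='gauge' else .018 if k=='gstem' else .035 if k in('vtip','vend') else .006 if k in('dA','dB','dC','dD') else .054 if k[0]=='b' and len(k)==3 else .022 if k[0]=='t' else None
    if z: print(k,'top',onz(T,P[k][0],z)[:2],'side',onz(S,P[k][1],z)[:2])
E
```

```text
filtL [0.5502 0.1229 0.0182] 0.0004
filtR [ 0.5484 -0.1253  0.0182] 0.001
gauge [ 0.4422 -0.1243  0.0223] 0.0006
gstem [ 0.4119 -0.1354  0.0134] 0.004
vtip [0.4627 0.0033 0.0304] 0.0007
vend [ 0.4202 -0.0075  0.0286] 0.0015
dA [0.7387 0.1595 0.0013] 0.0006
dB [0.7653 0.0566 0.0034] 0.0001
dC [0.6326 0.0213 0.0007] 0.0001
dD [ 0.6045  0.124  -0.0001] 0.0004
bottle [ 0.5384 -0.0116  0.0725] 0.0003
beaker [0.4347 0.1283 0.0519] 0.0
purple [ 0.3548 -0.0762  0.0223] 0.0007
blue [ 0.3991 -0.2118  0.0223] 0.0007
bTL [ 0.5564 -0.2928  0.0496] 0.0002
bTR [ 0.5681 -0.4176  0.0476] 0.0027
bBR [ 0.409  -0.4298  0.0489] 0.0031
bBL [ 0.3986 -0.3074  0.0459] 0.0012
tTL [ 0.607   0.4016 -0.0007] 0.0105
tTR [0.5857 0.2454 0.0612] 0.0035
tBL [0.4244 0.41   0.0063] 0.0023
tBR [0.4171 0.2513 0.0696] 0.0021
filtL top [0.5495 0.1219] side [0.5486 0.1165]
filtR top [ 0.548  -0.1246] side [ 0.5466 -0.13  ]
gauge top [ 0.4418 -0.1238] side [ 0.4421 -0.1273]
gstem top [ 0.4099 -0.1346] side [ 0.4135 -0.1393]
vtip top [0.4621 0.0032] side [ 0.4624 -0.0012]
vend top [ 0.4194 -0.0075] side [ 0.4204 -0.0138]
dA top [0.7367 0.1586] side [0.7368 0.1543]
dB top [0.7642 0.0564] side [0.7641 0.054 ]
dC top [0.6313 0.0211] side [0.6309 0.0162]
dD top [0.6034 0.123 ] side [0.6025 0.1173]
bTL top [ 0.5558 -0.2913] side [ 0.5552 -0.2956]
bTR top [ 0.5656 -0.4141] side [ 0.5678 -0.4205]
bBR top [ 0.4106 -0.4274] side [ 0.4071 -0.432 ]
bBL top [ 0.3982 -0.3045] side [ 0.3988 -0.3123]
tTL top [0.5969 0.3907] side [0.6054 0.37  ]
tTR top [0.592  0.2584] side [0.5993 0.2979]
tBL top [0.4232 0.4023] side [0.4242 0.3872]
tBR top [0.4158 0.2676] side [0.422  0.3158]
```

```bash
cat > go.py <<'E'
import sys,numpy as np
from scipy.spatial.transform import Rotation as Ro
from workcell import manip
# args: x y z(m) boxyaw(deg): rotate first (total turn units), then shift (total units) in final tool frame
def go(x,y,z,yaw,o=None):
    o=o or manip.get_obs();R=Ro.from_quat(o['ee_rot'])
    a=np.radians(yaw);c,s=np.cos(a),np.sin(a)
    G=Ro.from_matrix(np.array([[-c,-s,0],[-s,c,0],[0,0,-1]]).T)
    G2=G*Ro.from_euler('z',180,degrees=True)
    w=min(((R.inv()*g).as_rotvec() for g in(G,G2)),key=np.linalg.norm)
    Gf=R*Ro.from_rotvec(w)
    d=np.array([x,y,z])-o['position'];u=Gf.inv().apply(d)/.75
    print('clk',round(o['clock'],2),'pos',o['position'].round(4),'j7',round(o['joint_pos'][6],2),'| turn',(w/(np.pi/4)).round(3),'| shift',u.round(4),'rows',round(np.linalg.norm(d)/.05,1))
if __name__=='__main__':
    v=list(map(float,sys.argv[1:]))
    for i in range(0,len(v),4): go(*v[i:i+4])
E
python3 go.py .549 .1195 .15 4.85
```

```text
clk 0.1 pos [0.1508 0.6062 0.2306] j7 -0.09 | turn [-0.002 -0.    -0.418] | shift [-0.4742 -0.6915  0.1075] rows 12.7
```

Call:
{"api": "move_arm", "payload": {
  "motion": [
    [[0,0,0],[0,0,-0.139],0.5],
    [[0,0,0],[0,0,-0.139],0.5],
    [[0,0,0],[0,0,-0.14],0.5],
    [[-0.0316,-0.0461,0.007],[0,0,0],0.5],
    [[-0.0316,-0.0461,0.007],[0,0,0],0.5],
    [[-0.0316,-0.0461,0.007],[0,0,0],0.5],
    [[-0.0316,-0.0461,0.007],[0,0,0],0.5],
    [[-0.0316,-0.0461,0.007],[0,0,0],0.5],
    [[-0.0316,-0.0461,0.007],[0,0,0],0.5],
    [[-0.0316,-0.0461,0.007],[0,0,0],0.5],
    [[-0.0316,-0.0461,0.007],[0,0,0],0.5],
    [[-0.0316,-0.0461,0.007],[0,0,0],0.5]
  ],
  "newtons": 30
}}

```text
clock: 1.3
position: [0.3904, 0.3129, 0.1837]
ee_rot: [-0.042, 0.999, 0.0, -0.0]
ft_force: [0.6, 1.0, -0.2]
grip_width: 0.747
grasp_force: 0.0
```

```bash
python3 go.py .549 .1195 .08 4.85
```

```text
clk 1.3 pos [0.3904 0.3129 0.1837] j7 0.9 | turn [ 0. -0. -0.] | shift [-0.189  -0.2748  0.1383] rows 5.4
```

Call:
{"api": "move_arm", "payload": {
  "motion": [
    [[-0.0315,-0.0458,0.012],[0,0,0],0.5],
    [[-0.0315,-0.0458,0.012],[0,0,0],0.5],
    [[-0.0315,-0.0458,0.012],[0,0,0],0.5],
    [[-0.0315,-0.0458,0.012],[0,0,0],0.5],
    [[-0.0315,-0.0458,0.012],[0,0,0],0.5],
    [[-0.0315,-0.0458,0.012],[0,0,0],0.5],
    [[0,0,0.03],[0,0,0],0.5],
    [[0,0,0.036],[0,0,0],0.5],
    [[0,0,0],[0,0,0],0.5]
  ]
}}

```text
clock: 2.2
position: [0.5459, 0.1202, 0.0771]
ee_rot: [-0.042, 0.999, -0.001, -0.003]
ft_force: [-0.5, 0.0, -0.2]
grip_width: 0.75
grasp_force: 0.0
```

```bash
python3 go.py .549 .1195 .005 4.85; python3 - <<'E'
from h import *
from workcell import vision
a=vision.camera('side')
crop(a['pixels'],270,130,400,240,5,'f1.png')
E
```

```text
clk 2.2 pos [0.5459 0.1202 0.0771] j7 1.45 | turn [-0.002 -0.008 -0.001] | shift [-0.0041 -0.0013  0.0961] rows 1.4
```

View pics/f1.png

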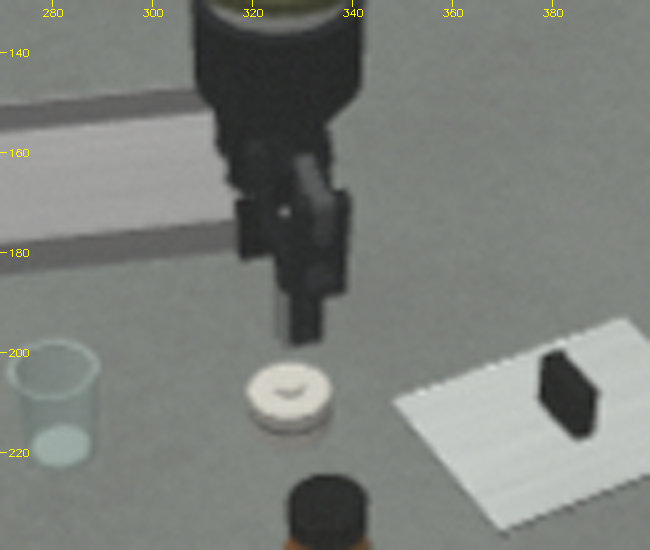

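The side crop shows the fingers (tip at about 330,197) centred over the left filter (327,208). I'll descend and grip.

Call:
{"api": "move_arm", "payload": {
  "motion": [
    [[-0.004,-0.0013,0.025],[0,-0.008,0],0.5],
    [[0,0,0.025],[0,0,0],0.5],
    [[0,0,0.025],[0,0,0],0.5],
    [[0,0,0.021],[0,0,0],0.5],
    [[0,0,0],[0,0,0],-1],
    [[0,0,0],[0,0,0],-1],
    [[0,0,0],[0,0,0],-1],
    [[0,0,0],[0,0,0],-1],
    [[0,0,0],[0,0,0],-1],
    [[0,0,0],[0,0,0],-1]
  ],
  "newtons": 30
}}

```text
clock: 3.25
position: [0.5524, 0.1207, 0.0097]
ee_rot: [-0.042, 0.999, 0.001, 0.004]
ft_force: [-1.9, 0.6, 6.6]
grip_width: 0.474
grasp_force: 31.0
```

```bash
python3 go.py .549 .1195 .17 4.85; python3 -c "
import numpy as np
a=np.radians(4.85);c,s=np.cos(a),np.sin(a)
for n,x,y in(('f1',27,0),('f2',-27,0),('g',-32,0)):print(n,.482+(c*x-s*y)/1e3,-.3615+(s*x+c*y)/1e3)"
```

```text
clk 3.25 pos [0.5524 0.1207 0.0097] j7 1.49 | turn [ 0.001  0.01  -0.   ] | shift [ 0.0047 -0.0012 -0.2138] rows 3.2
f1 0.5089033253424718 -0.35921721978344107
f2 0.4550966746575282 -0.3637827802165589
g 0.4501145773718852 -0.3642055172936995
```

Call:
{"api": "move_arm", "payload": {
  "motion": [
    [[0,0,-0.03],[0,0,0],-1],
    [[0,0,-0.06],[0,0,0],-1],
    [[0,0,-0.06],[0,0,0],-1],
    [[0,0,-0.06],[0,0,0],-1],
    [[0.0102,-0.0575,0],[0,0,0],-1],
    [[0.0102,-0.0575,0],[0,0,0],-1],
    [[0.0102,-0.0575,0],[0,0,0],-1],
    [[0.0102,-0.0575,0],[0,0,0],-1],
    [[0.0102,-0.0575,0],[0,0,0],-1],
    [[0.0102,-0.0575,0],[0,0,0],-1],
    [[0.0102,-0.0575,0],[0,0,0],-1],
    [[0.0102,-0.0575,0],[0,0,0],-1]
  ]
}}

```text
clock: 4.45
position: [0.5184, -0.2303, 0.166]
ee_rot: [-0.042, 0.999, 0.0, 0.003]
ft_force: [0.4, 0.6, -0.8]
grip_width: 0.476
grasp_force: 30.6
```

```bash
python3 go.py .5089 -.3592 .08 4.85
```

```text
clk 4.45 pos [ 0.5184 -0.2303  0.166 ] j7 2.12 | turn [0.    0.009 0.   ] | shift [ 0.0272 -0.1702  0.1147] rows 3.1
```

Call:
{"api": "move_arm", "payload": {
  "motion": [
    [[0.009,-0.0567,0],[0,0.009,0],-1],
    [[0.009,-0.0567,0],[0,0,0],-1],
    [[0.009,-0.0567,0],[0,0,0],-1],
    [[0,0,0.03],[0,0,0],-1],
    [[0,0,0.04],[0,0,0],-1],
    [[0,0,0.045],[0,0,0],-1],
    [[0,0,0],[0,0,0],-1],
    [[0,0,0],[0,0,0],-1]
  ]
}}

```text
clock: 5.25
position: [0.5093, -0.3575, 0.08]
ee_rot: [-0.042, 0.999, 0.0, -0.001]
ft_force: [1.2, -0.7, 0.4]
grip_width: 0.475
grasp_force: 30.7
```

```bash
python3 go.py .5089 -.3592 .0145 4.85; python3 - <<'E'
from h import *
from workcell import vision
a=vision.camera('side')
crop(a['pixels'],280,300,420,440,4.2,'f2.png')
E
```

```text
clk 5.25 pos [ 0.5093 -0.3575  0.08  ] j7 2.41 | turn [ 0.    -0.002 -0.   ] | shift [ 0.0008 -0.0022  0.0874] rows 1.3
```

View pics/f2.png

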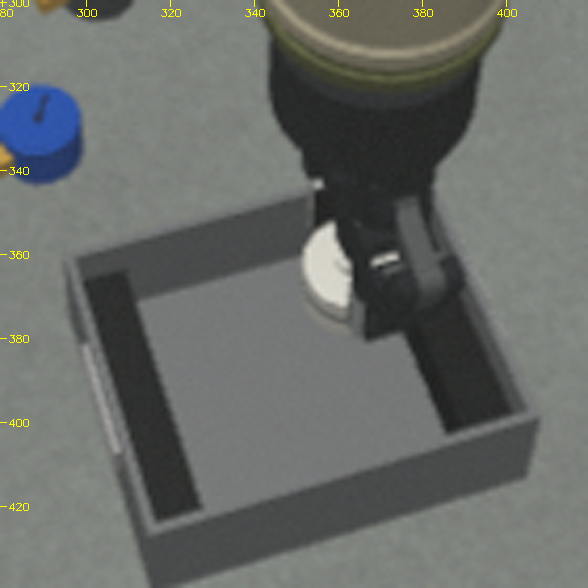

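The filter (360,265) is held inside the box outline, toward the high-x ledge, so I'll lower it and release.

Call:
{"api": "move_arm", "payload": {
  "motion": [
    [[0,-0.002,0.03],[0,0,0],-1],
    [[0,0,0.03],[0,0,0],-1],
    [[0,0,0.018],[0,0,0],-1],
    [[0,0,0.009],[0,0,0],-1],
    [[0,0,0],[0,0,0],-1],
    [[0,0,0],[0,0,0],-1],
    [[0,0,0],[0,0,0],0.2],
    [[0,0,0],[0,0,0],0.2],
    [[0,0,0],[0,0,0],0.2]
  ]
}}

```text
clock: 6.2
position: [0.5097, -0.359, 0.0145]
ee_rot: [-0.042, 0.999, -0.0, -0.0]
ft_force: [-0.0, 0.5, -1.0]
grip_width: 0.602
grasp_force: 0.0
```

```bash
python3 go.py .5089 -.3592 .16 4.85 .5455 -.127 .12 4.85
```

```text
clk 6.2 pos [ 0.5097 -0.359   0.0145] j7 2.45 | turn [-0. -0. -0.] | shift [ 0.0011 -0.0002 -0.194 ] rows 2.9
clk 6.2 pos [ 0.5097 -0.359   0.0145] j7 2.45 | turn [-0. -0. -0.] | shift [-0.0737  0.3042 -0.1407] rows 5.1
```

Call:
{"api": "move_arm", "payload": {
  "motion": [
    [[0,0,-0.05],[0,0,0],0.2],
    [[0,0,-0.06],[0,0,0],0.2],
    [[0,0,-0.06],[0,0,0],0.5],
    [[-0.0123,0.0507,0],[0,0,0],0.5],
    [[-0.0123,0.0507,0],[0,0,0],0.5],
    [[-0.0123,0.0507,0],[0,0,0],0.5],
    [[-0.0123,0.0507,0],[0,0,0],0.5],
    [[-0.0123,0.0507,0],[0,0,0],0.5],
    [[-0.0123,0.0507,0],[0,0,0],0.5],
    [[0,0,0.05],[0,0,0],0.5],
    [[0,0,0.05],[0,0,0],0.5],
    [[0,0,0],[0,0,0],0.5]
  ]
}}

```text
clock: 7.4
position: [0.5423, -0.126, 0.0627]
ee_rot: [-0.043, 0.999, 0.0, -0.004]
ft_force: [0.1, 0.4, -0.5]
grip_width: 0.75
grasp_force: 0.0
```

```bash
python3 go.py .5465 -.127 .005 4.85; python3 - <<'E'
from h import *
from workcell import vision
a=vision.camera('top');pickle.dump(a,open('top1.pkl','wb'))
crop(a['pixels'],470,195,580,310,5,'b1.png')
print(proj(a,np.array([.5095,-.359,.028])),proj(a,np.array([.482,-.3615,.004])))
E
```

```text
clk 7.4 pos [ 0.5423 -0.126   0.0627] j7 1.97 | turn [ 0.001 -0.01   0.001] | shift [-0.0055 -0.0017  0.0769] rows 1.2
(np.float64(521.9770339847955), np.float64(239.16602346802438)) (np.float64(519.1554044393707), np.float64(255.09823958211638))
```

View pics/b1.png

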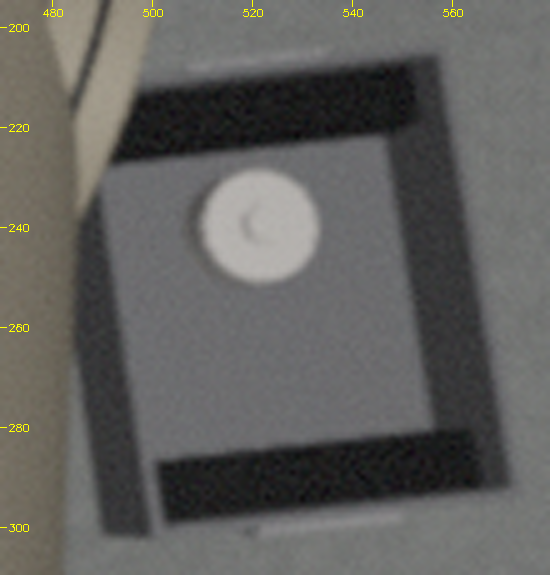

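The top crop shows filter 1 standing at (521.6,239.7), clear of the ledge. The top calibration agrees to about 1 mm, so I'll refine the box pose from the ledge edges.

```bash
python3 - <<'E'
from h import *
np.set_printoptions(precision=4,suppress=True)
T=pickle.load(open('top1.pkl','rb'));f=lambda x,y,z:onz(T,(470+x/5-.5,195+y/5-.5),z)[:2]
ang=lambda a,b:np.degrees(np.arctan2(*(b-a)[::-1]))
u1,u2=f(130,161,.034),f(388,135,.034);l1,l2=f(158,462,.034),f(435,430,.034)
print('ledge inner',u1,u2,l1,l2,ang(u2,u1)-90,ang(l2,l1)-90)
r1,r2=f(437,55,.054),f(510,485,.054);print('rim right outer',r1,r2,ang(r2,r1))
q1,q2=f(163,520,.054),f(132,310,.054)
i1,i2=f(388,135,.004),f(432,430,.004)
print('filt',f(260,226,.024),'floor right',i1,i2,ang(i2,i1))
g1,g2=f(413,70,.034),f(480,487,.034);print('ledge outer right',g1,g2,ang(g2,g1))
h1,h2=f(155,462,.054),f(165,520,.054);print('rim left inner',h1,h2)
E
```

```text
ledge inner [ 0.5331 -0.3103] [ 0.5402 -0.4041] [ 0.423  -0.3133] [ 0.4323 -0.4126] 4.290214407569209 5.310510593096666
rim right outer [ 0.5657 -0.4142] [ 0.4122 -0.4274] 4.906829877191735
filt [ 0.509  -0.3597] floor right [ 0.5445 -0.4181] [ 0.4327 -0.4259] 3.945709999363619
ledge outer right [ 0.564  -0.4149] [ 0.4115 -0.4269] 4.482082752839328
rim left inner [ 0.423  -0.3051] [ 0.4026 -0.3072]
```

Call:
{"api": "move_arm", "payload": {
  "motion": [
    [[-0.004,0.0,0.025],[0,0,0],0.5],
    [[0,0,0.025],[0,0,0],0.5],
    [[0,0,0.015],[0,0,0],0.5],
    [[0,0,0.01],[0,0,0],0.5],
    [[0,0,0],[0,0,0],0.5],
    [[0,0,0],[0,0,0],-1],
    [[0,0,0],[0,0,0],-1],
    [[0,0,0],[0,0,0],-1],
    [[0,0,0],[0,0,0],-1],
    [[0,0,0],[0,0,0],-1]
  ]
}}

```text
clock: 8.45
position: [0.549, -0.1268, 0.0115]
ee_rot: [-0.042, 0.999, 0.0, 0.0]
ft_force: [-1.0, -0.2, 5.8]
grip_width: 0.475
grasp_force: 29.7
```

```bash
python3 go.py .4551 -.3623 .14 4.85
```

```text
clk 8.45 pos [ 0.549  -0.1268  0.0115] j7 2.01 | turn [ 0.     0.001 -0.   ] | shift [ 0.1513 -0.3022 -0.1713] rows 5.7
```

Call:
{"api": "move_arm", "payload": {
  "motion": [
    [[0,0,-0.03],[0,0,0],-1],
    [[0,0,-0.06],[0,0,0],-1],
    [[0,0,-0.06],[0,0,0],-1],
    [[0,0,-0.03],[0,0,0],-1],
    [[0.0252,-0.0504,0],[0,0,0],-1],
    [[0.0252,-0.0504,0],[0,0,0],-1],
    [[0.0252,-0.0504,0],[0,0,0],-1],
    [[0.0252,-0.0504,0],[0,0,0],-1],
    [[0.0252,-0.0504,0],[0,0,0],-1],
    [[0.0252,-0.0504,0],[0,0,0],-1],
    [[0,0,0.03],[0,0,0],-1],
    [[0,0,0],[0,0,0],-1]
  ]
}}

```text
clock: 9.65
position: [0.4528, -0.3624, 0.1212]
ee_rot: [-0.041, 0.999, 0.001, -0.002]
ft_force: [-0.0, 1.2, -1.0]
grip_width: 0.477
grasp_force: 30.7
```

```bash
python3 go.py .4551 -.3623 .0165 4.85
```

```text
clk 9.65 pos [ 0.4528 -0.3624  0.1212] j7 2.44 | turn [ 0.002 -0.004 -0.003] | shift [-3.100e-03 -1.000e-04  1.396e-01] rows 2.1
```

Call:
{"api": "move_arm", "payload": {
  "motion": [
    [[-0.002,0,0.04],[0,0,0],-1],
    [[0,0,0.04],[0,0,0],-1],
    [[0,0,0.03],[0,0,0],-1],
    [[0,0,0.02],[0,0,0],-1],
    [[0,0,0.009],[0,0,0],-1],
    [[0,0,0],[0,0,0],-1],
    [[0,0,0],[0,0,0],-1],
    [[0,0,0],[0,0,0],0.2],
    [[0,0,0],[0,0,0],0.2],
    [[0,0,0],[0,0,0],0.2]
  ]
}}

```text
clock: 10.65
position: [0.4563, -0.3623, 0.0192]
ee_rot: [-0.042, 0.999, -0.0, -0.0]
ft_force: [0.2, 0.4, -0.3]
grip_width: 0.6
grasp_force: 0.0
```

```bash
python3 go.py .4551 -.3623 .16 4.85 .6838 .0885 .16 15
```

```text
clk 10.65 pos [ 0.4563 -0.3623  0.0192] j7 2.51 | turn [-0. -0. -0.] | shift [ 1.600e-03  1.000e-04 -1.878e-01] rows 2.8
clk 10.65 pos [ 0.4563 -0.3623  0.0192] j7 2.51 | turn [-0.    -0.    -0.226] | shift [-0.4486  0.5021 -0.1878] rows 10.5
```

Call:
{"api": "move_arm", "payload": {
  "motion": [
    [[0,0,-0.05],[0,0,0],0.2],
    [[0,0,-0.06],[0,0,0],0.2],
    [[0,0,-0.06],[0,0,0],0],
    [[0,0,0],[0,0,0.177],0],
    [[0,0,0],[0,0,0.177],0],
    [[0,0,0],[0,0,0.177],0],
    [[0,0,0],[0,0,0.177],0],
    [[0,0,0],[0,0,0.177],0],
    [[0,0,0],[0,0,0.177],0],
    [[0,0,0],[0,0,0.177],0],
    [[0,0,0],[0,0,0.177],0],
    [[0,0,0],[0,0,0.177],0]
  ]
}}

```text
clock: 11.85
position: [0.4561, -0.3621, 0.1464]
ee_rot: [0.553, 0.833, -0.0, -0.0]
ft_force: [0.9, 0.5, 0.1]
grip_width: 0.499
grasp_force: 0.0
```

```bash
python3 go.py .6838 .0885 .15 -75
```

```text
clk 11.85 pos [ 0.4561 -0.3621  0.1464] j7 1.26 | turn [-0.    -0.     0.174] | shift [ 0.5018  0.4487 -0.0048] rows 10.1
```

Call:
{"api": "move_arm", "payload": {
  "motion": [
    [[0,0,0],[0,0,0.174],0],
    [[0.0456,0.0408,0],[0,0,0],0],
    [[0.0456,0.0408,0],[0,0,0],0],
    [[0.0456,0.0408,0],[0,0,0],0],
    [[0.0456,0.0408,0],[0,0,0],0],
    [[0.0456,0.0408,0],[0,0,0],0],
    [[0.0456,0.0408,0],[0,0,0],0],
    [[0.0456,0.0408,0],[0,0,0],0],
    [[0.0456,0.0408,0],[0,0,0],0],
    [[0.0456,0.0408,0],[0,0,0],0],
    [[0.0456,0.0408,0],[0,0,0],0],
    [[0.0456,0.0408,0],[0,0,0],0]
  ]
}}

```text
clock: 13.05
position: [0.6819, 0.0917, 0.1462]
ee_rot: [0.606, 0.795, -0.0, -0.0]
ft_force: [-0.6, -0.7, 0.8]
grip_width: 0.497
grasp_force: 0.0
```

```bash
python3 - <<'E'
from h import *
from workcell import vision
a=vision.camera('side');b=vision.camera('top');pickle.dump([a,b],open('c2.pkl','wb'))
crop(b['pixels'],470,195,580,310,5,'b2.png')
crop(a['pixels'],340,140,440,250,5,'b3.png')
m,n=cv2.imread('pics/b2.png'),cv2.imread('pics/b3.png')
w=np.hstack([m[:550],n]);w=cv2.resize(w,None,fx=.76,fy=.76);cv2.imwrite('pics/b4.png',w)
E
python3 go.py .6838 .0885 .016 -75
```

```text
clk 13.15 pos [0.6825 0.0987 0.1448] j7 0.35 | turn [-0.    -0.004  0.02 ] | shift [-0.0136 -0.0018  0.1718] rows 2.6
```

View pics/b4.png

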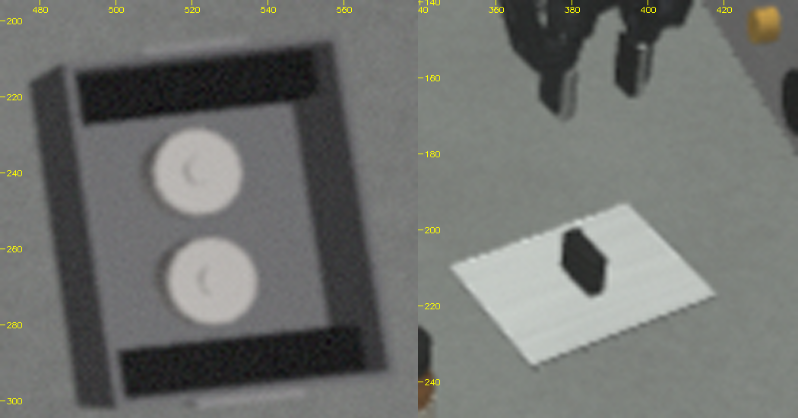

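Both filters stand side by side in the bay (521,240 and 525,269). The fingers straddle the handle along the divider's length. I'll let the arm settle while coming partway down.

Call:
{"api": "move_arm", "payload": {
  "motion": [
    [[0,0,0.03],[0,0,0],0],
    [[0,0,0.05],[0,0,0],0],
    [[0,0,0.02],[0,0,0],0],
    [[0,0,0],[0,0,0],0],
    [[0,0,0],[0,0,0],0],
    [[0,0,0],[0,0,0],0]
  ]
}}

```text
clock: 13.75
position: [0.6823, 0.0895, 0.073]
ee_rot: [0.607, 0.795, 0.001, 0.001]
ft_force: [-0.1, 0.1, -0.2]
grip_width: 0.499
grasp_force: 0.0
```

```bash
python3 go.py .6838 .0885 .014 -75
```

```text
clk 13.75 pos [0.6823 0.0895 0.073 ] j7 0.39 | turn [0.002 0.    0.007] | shift [-0.0019  0.0016  0.0786] rows 1.2
```

Call:
{"api": "move_arm", "payload": {
  "motion": [
    [[-0.002,0.0016,0.025],[0,0,0.007],0],
    [[0,0,0.025],[0,0,0],0],
    [[0,0,0.02],[0,0,0],0],
    [[0,0,0],[0,0,0],0],
    [[0,0,0],[0,0,0],-1],
    [[0,0,0],[0,0,0],-1],
    [[0,0,0],[0,0,0],-1],
    [[0,0,0],[0,0,0],-1],
    [[0,0,0],[0,0,0],-1],
    [[0,0,0],[0,0,0],-1],
    [[0,0,0],[0,0,0],-1],
    [[0,0,0],[0,0,0],-1]
  ],
  "newtons": 70
}}

```text
clock: 14.95
position: [0.6833, 0.0885, 0.0195]
ee_rot: [0.609, 0.793, 0.0, 0.0]
ft_force: [0.5, -0.8, 6.5]
grip_width: 0.118
grasp_force: 71.2
```

```bash
python3 go.py .482 -.3602 .15 -85.3
```

```text
clk 14.95 pos [0.6833 0.0885 0.0195] j7 0.41 | turn [ 0.001 -0.     0.229] | shift [-0.5743 -0.3166 -0.1741] rows 10.2
```

Call:
{"api": "move_arm", "payload": {
  "motion": [
    [[0,0,-0.024],[0,0,0],-1],
    [[0,0,-0.05],[0,0,0],-1],
    [[0,0,-0.05],[0,0,0],-1],
    [[0,0,-0.05],[0,0,0],-1],
    [[0,0,0],[0,0,0.115],-1],
    [[0,0,0],[0,0,0.114],-1],
    [[-0.0479,-0.0264,0],[0,0,0],-1],
    [[-0.0479,-0.0264,0],[0,0,0],-1],
    [[-0.0479,-0.0264,0],[0,0,0],-1],
    [[-0.0479,-0.0264,0],[0,0,0],-1],
    [[-0.0479,-0.0264,0],[0,0,0],-1],
    [[-0.0479,-0.0264,0],[0,0,0],-1]
  ]
}}

```text
clock: 16.15
position: [0.5812, -0.1374, 0.15]
ee_rot: [0.677, 0.736, 0.0, -0.0]
ft_force: [0.7, -0.2, -1.0]
grip_width: 0.122
grasp_force: 70.3
```

Call:
{"api": "move_arm", "payload": {
  "motion": [
    [[-0.0479,-0.0264,0],[0,0,0],-1],
    [[-0.0479,-0.0264,0],[0,0,0],-1],
    [[-0.0479,-0.0264,0],[0,0,0],-1],
    [[-0.0479,-0.0264,0],[0,0,0],-1],
    [[-0.0479,-0.0264,0],[0,0,0],-1],
    [[-0.0479,-0.0264,0],[0,0,0],-1],
    [[0,0,0.02],[0,0,0],-1],
    [[0,0,0.02],[0,0,0],-1],
    [[0,0,0],[0,0,0],-1],
    [[0,0,0],[0,0,0],-1]
  ]
}}

```text
clock: 17.15
position: [0.482, -0.3592, 0.119]
ee_rot: [0.677, 0.736, -0.0, -0.001]
ft_force: [-0.3, -0.5, -0.7]
grip_width: 0.121
grasp_force: 70.3
```

```bash
python3 go.py .482 -.3602 .0545 -85.3; python3 - <<'E'
from h import *
from workcell import vision
a=vision.camera('side');b=vision.camera('top');pickle.dump([a,b],open('c3.pkl','wb'))
crop(b['pixels'],470,185,590,315,5,'d2.png')
crop(a['pixels'],280,310,420,440,5,'d3.png')
m,n=cv2.imread('pics/d2.png'),cv2.imread('pics/d3.png')
w=np.hstack([m,n]);w=cv2.resize(w,None,fx=.61,fy=.61);cv2.imwrite('pics/d4.png',w);print(w.shape)
E
```

```text
clk 17.15 pos [ 0.482  -0.3592  0.119 ] j7 0.98 | turn [-0.002 -0.001  0.003] | shift [-0.0013 -0.0002  0.086 ] rows 1.3
(396, 793, 3)
```

View pics/d4.png

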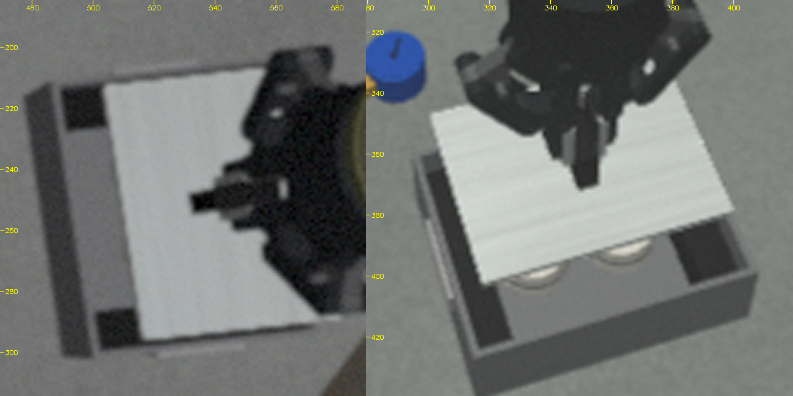

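The plate is held level above the box with its long way along the box. I'll check its centre and yaw against the box.

```bash
python3 - <<'E'
from h import *
np.set_printoptions(precision=4,suppress=True)
S,T=pickle.load(open('c3.pkl','rb'))
t=lambda x,y:(470+x/3.05-.5,185+y/3.05-.5)
s=lambda x,y:(280+(x-366)/3.05-.5,310+y/3.05-.5)
z=.1055
a,b=onz(T,t(104,86),z),onz(T,t(141,341),z);print('top left edge',a,b,np.degrees(np.arctan2(a[1]-b[1],a[0]-b[0])),np.linalg.norm(a-b))
n=np.array([.08,-.997,0]);print('centre',(a+b)/2+n*.053)
P=[onz(S,s(*p),z) for p in((430,113),(678,82),(733,210),(486,283))];print('side',np.array(P),np.mean(P,0))
X,e=tri(T,t(104,86),S,s(678,82));Y,f=tri(T,t(141,341),S,s(430,113));print(X,e,Y,f)
for p in((430,113),(678,82),(733,210),(486,283)):pass
E
```

```text
top left edge [ 0.5467 -0.2999  0.1055] [ 0.4069 -0.3104  0.1055] 4.309375737422229 0.14023434297631016
centre [ 0.4811 -0.358   0.1055]
side [[ 0.4074 -0.3143  0.1055]
 [ 0.5488 -0.3248  0.1055]
 [ 0.5539 -0.4082  0.1055]
 [ 0.4174 -0.4203  0.1055]] [ 0.4819 -0.3669  0.1055]
[ 0.5531 -0.3095  0.0809] 0.004436451176975354 [ 0.4072 -0.3119  0.1018] 0.0008117568003264191
```

Call:
{"api": "move_arm", "payload": {
  "motion": [
    [[-0.0025,0.001,0.02],[0,0,0.003],-1],
    [[0,0,0.02],[0,0,0],-1],
    [[0,0,0.016],[0,0,0],-1],
    [[0,0,0.012],[0,0,0],-1],
    [[0,0,0.01],[0,0,0],-1],
    [[0,0,0.007],[0,0,0],-1],
    [[0,0,0],[0,0,0],-1],
    [[0,0,0],[0,0,0],-1]
  ]
}}

```text
clock: 18.05
position: [0.4823, -0.3626, 0.0556]
ee_rot: [0.678, 0.735, -0.0, -0.0]
ft_force: [0.3, 0.3, -1.4]
grip_width: 0.122
grasp_force: 70.4
```

```bash
python3 go.py .4825 -.361 .054 -85.3
```

```text
clk 18.05 pos [ 0.4823 -0.3626  0.0556] j7 1.02 | turn [-0.001  0.    -0.003] | shift [0.0021 0.0004 0.0021] rows 0.0
```

Call:
{"api": "move_arm", "payload": {
  "motion": [
    [[0.0015,0,0.0025],[0,0,0],-1],
    [[0,0,0],[0,0,0],-1],
    [[0,0,0],[0,0,0],-0.2],
    [[0,0,0],[0,0,0],-0.2],
    [[0,0,0],[0,0,0],-0.2],
    [[0,0,-0.02],[0,0,0],-0.2],
    [[0,0,-0.04],[0,0,0],-0.2],
    [[0,0,-0.06],[0,0,0],0.2],
    [[0,0,-0.03],[0,0,0],0.3]
  ]
}}

```text
clock: 18.95
position: [0.4827, -0.3626, 0.1705]
ee_rot: [0.679, 0.734, 0.0, 0.002]
ft_force: [-0.6, 0.1, 0.7]
grip_width: 0.652
grasp_force: 0.0
```

```bash
python3 go.py .4416 -.1250 .15 18.7
```

```text
clk 18.95 pos [ 0.4827 -0.3626  0.1705] j7 0.95 | turn [5.000e-03 1.000e-03 1.685e+00] | shift [ 0.0497 -0.3177  0.0274] rows 4.8
```

Call:
{"api": "move_arm", "payload": {
  "motion": [
    [[0,0,0],[0,0,0.187],0.5],
    [[0,0,0],[0,0,0.187],0.5],
    [[0,0,0],[0,0,0.187],0.5],
    [[0,0,0],[0,0,0.187],0.5],
    [[0,0,0],[0,0,0.187],0.5],
    [[0,0,0],[0,0,0.187],0.5],
    [[0,0,0],[0,0,0.187],0.5],
    [[0,0,0],[0,0,0.187],0.5],
    [[0,0,0],[0,0,0.187],0.5]
  ]
}}

```text
clock: 19.85
position: [0.4824, -0.3613, 0.1672]
ee_rot: [0.987, 0.161, 0.0, 0.0]
ft_force: [0.2, 0.9, -0.2]
grip_width: 0.749
grasp_force: 0.0
```

Call:
{"api": "move_arm", "payload": {
  "motion": [
    [[0.0083,-0.053,0],[0,0,0],0.5],
    [[0.0083,-0.053,0],[0,0,0],0.5],
    [[0.0083,-0.053,0],[0,0,0],0.5],
    [[0.0083,-0.053,0],[0,0,0],0.5],
    [[0.0083,-0.053,0],[0,0,0],0.5],
    [[0.0083,-0.053,0],[0,0,0],0.5],
    [[0,0,0.04],[0,0,0],0.5],
    [[0,0,0.06],[0,0,0],0.5],
    [[0,0,0],[0,0,0],0.5],
    [[0,0,0],[0,0,0],0.5]
  ]
}}

```text
clock: 20.85
position: [0.441, -0.1379, 0.0963]
ee_rot: [0.987, 0.162, -0.004, 0.0]
ft_force: [0.4, 0.1, 1.0]
grip_width: 0.75
grasp_force: 0.0
```

```bash
python3 go.py .4416 -.1250 .008 18.7; python3 - <<'E'
from h import *
from workcell import vision
a=vision.camera('side');b=vision.camera('top');pickle.dump([a,b],open('c4.pkl','wb'))
crop(b['pixels'],470,185,590,315,5,'e2.png')
crop(a['pixels'],250,240,420,440,4,'e3.png')
m,n=cv2.imread('pics/e2.png'),cv2.imread('pics/e3.png')
h=max(len(m),len(n));f=lambda q:cv2.copyMakeBorder(q,0,h-len(q),0,0,0)
w=np.hstack([f(m),f(n)]);w=cv2.resize(w,None,fx=.62,fy=.62);cv2.imwrite('pics/e4.png',w);print(w.shape)
E
```

```text
clk 20.85 pos [ 0.441  -0.1379  0.0963] j7 -0.78 | turn [-0.001  0.01  -0.   ] | shift [ 0.0063 -0.016   0.1177] rows 1.8
(496, 794, 3)
```

View pics/e4.png

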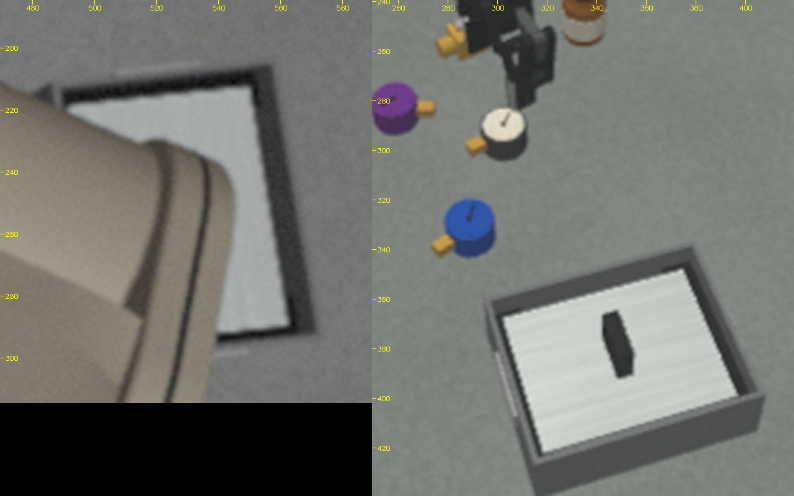

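The divider lies level and inside the walls (side 345,375). Next is the gauge with the white dial (303,290).

Call:
{"api": "move_arm", "payload": {
  "motion": [
    [[0.0063,-0.016,0],[0,0,0],0.5],
    [[0,0,0.02],[0,0,0],0.5],
    [[0,0,0.03],[0,0,0],0.5],
    [[0,0,0],[0,0,0],0.5],
    [[0,0,0],[0,0,0],0.5]
  ]
}}

```text
clock: 21.45
position: [0.4428, -0.1238, 0.0596]
ee_rot: [0.987, 0.163, -0.001, -0.001]
ft_force: [-0.3, -1.2, -0.2]
grip_width: 0.747
grasp_force: 0.0
```

```bash
python3 go.py .4416 -.1250 .010 18.7
```

```text
clk 21.45 pos [ 0.4428 -0.1238  0.0596] j7 -0.74 | turn [-0.003  0.003  0.002] | shift [-0.002   0.001   0.0662] rows 1.0
```

Call:
{"api": "move_arm", "payload": {
  "motion": [
    [[-0.001,0.001,0.025],[0,0,0],0.5],
    [[0,0,0.025],[0,0,0],0.5],
    [[0,0,0.016],[0,0,0],0.5],
    [[0,0,0],[0,0,0],0.5],
    [[0,0,0],[0,0,0],-1],
    [[0,0,0],[0,0,0],-1],
    [[0,0,0],[0,0,0],-1],
    [[0,0,0],[0,0,0],-1],
    [[0,0,0],[0,0,0],-1],
    [[0,0,0],[0,0,0],-1]
  ],
  "newtons": 45
}}

```text
clock: 22.45
position: [0.4427, -0.1242, 0.0102]
ee_rot: [0.987, 0.164, -0.001, -0.001]
ft_force: [-4.2, 1.5, 14.4]
grip_width: 0.448
grasp_force: 43.5
```

```bash
python3 go.py .450 -.363 .15 4.85
```

```text
clk 22.45 pos [ 0.4427 -0.1242  0.0102] j7 -0.64 | turn [-0.004  0.002  0.311] | shift [-0.0172  0.3181 -0.1863] rows 5.5
```

Call:
{"api": "move_arm", "payload": {
  "motion": [
    [[0,0,-0.03],[0,0,0],-1],
    [[0,0,-0.06],[0,0,0],-1],
    [[0,0,-0.06],[0,0,0],-1],
    [[0,0,-0.05],[0,0,0],-1],
    [[0,0,0],[0,0,0.156],-1],
    [[0,0,0],[0,0,0.155],-1],
    [[-0.0029,0.053,0],[0,0,0],-1],
    [[-0.0029,0.053,0],[0,0,0],-1],
    [[-0.0029,0.053,0],[0,0,0],-1],
    [[-0.0029,0.053,0],[0,0,0],-1],
    [[-0.0029,0.053,0],[0,0,0],-1],
    [[-0.0029,0.053,0],[0,0,0],-1]
  ]
}}

```text
clock: 23.65
position: [0.4494, -0.3616, 0.1505]
ee_rot: [0.999, 0.043, -0.003, -0.002]
ft_force: [0.7, -0.1, 0.2]
grip_width: 0.448
grasp_force: 46.3
```

Call:
{"api": "move_arm", "payload": {
  "motion": [
    [[0,0,0.03],[0,0,0],-1],
    [[0,0,0.04],[0,0,0],-1],
    [[0,0,0],[0,0,0],-1],
    [[0,0,0],[0,0,0],-1]
  ]
}}

```text
clock: 24.05
position: [0.4492, -0.3597, 0.0984]
ee_rot: [0.999, 0.043, -0.003, -0.002]
ft_force: [0.1, 0.1, -0.7]
grip_width: 0.444
grasp_force: 46.4
```

```bash
python3 go.py .4483 -.363 .051 4.85
```

```text
clk 24.05 pos [ 0.4492 -0.3597  0.0984] j7 -0.49 | turn [-0.005  0.007  0.003] | shift [-0.0016  0.0043  0.0633] rows 1.0
```

Call:
{"api": "move_arm", "payload": {
  "motion": [
    [[-0.0016,0.0043,0.02],[0,0.005,0],-1],
    [[0,0,0.02],[0,0,0],-1],
    [[0,0,0.013],[0,0,0],-1],
    [[0,0,0.008],[0,0,0],-1],
    [[0,0,0],[0,0,0],-1],
    [[0,0,0],[0,0,0],-1]
  ]
}}

```text
clock: 24.65
position: [0.4481, -0.3629, 0.0514]
ee_rot: [0.999, 0.043, -0.001, -0.002]
ft_force: [-0.0, -0.2, -0.6]
grip_width: 0.449
grasp_force: 46.3
```

```bash
python3 go.py .4483 -.363 .0505 4.85
```

```text
clk 24.65 pos [ 0.4481 -0.3629  0.0514] j7 -0.44 | turn [-0.005  0.002  0.002] | shift [0.0003 0.0002 0.0013] rows 0.0
```

Call:
{"api": "move_arm", "payload": {
  "motion": [
    [[0,0,0.0013],[0,0,0],-1],
    [[0,0,0],[0,0,0],-1],
    [[0,0,0],[0,0,0],0.2],
    [[0,0,0],[0,0,0],0.2],
    [[0,0,0],[0,0,0],0.2],
    [[0,0,-0.02],[0,0,0],0.2],
    [[0,0,-0.05],[0,0,0],0.2],
    [[0,0,-0.06],[0,0,0],0.2],
    [[0,0,-0.02],[0,0,0],0.2]
  ]
}}

```text
clock: 25.55
position: [0.4491, -0.3651, 0.1681]
ee_rot: [0.999, 0.043, 0.001, -0.001]
ft_force: [1.0, -0.4, 0.3]
grip_width: 0.599
grasp_force: 0.0
```

```bash
python3 go.py .429 -.0058 .15 14.1; python3 - <<'E'
from workcell import vision
import pickle
pickle.dump(vision.camera('side'),open('c5.pkl','wb'))
E
```

```text
clk 25.55 pos [ 0.4491 -0.3651  0.1681] j7 -0.53 | turn [-0.001 -0.003 -0.204] | shift [ 0.0907 -0.4711  0.0241] rows 7.2
```

Call:
{"api": "move_arm", "payload": {
  "motion": [
    [[0,0,0],[0,0,-0.102],0.2],
    [[0,0,0],[0,0,-0.102],0.2],
    [[0.0101,-0.0523,0],[0,0,0],0.2],
    [[0.0101,-0.0523,0],[0,0,0],0.2],
    [[0.0101,-0.0523,0],[0,0,0],0.2],
    [[0.0101,-0.0523,0],[0,0,0],0.2],
    [[0.0101,-0.0523,0],[0,0,0],0.2],
    [[0.0101,-0.0523,0],[0,0,0],0.2],
    [[0.0101,-0.0523,0],[0,0,0],0.2],
    [[0.0101,-0.0523,0],[0,0,0],0.2],
    [[0.0101,-0.0523,0],[0,0,0],0.2],
    [[0,0,0],[0,0,0],0.2]
  ]
}}

```text
clock: 26.8
position: [0.4277, -0.001, 0.1647]
ee_rot: [0.992, 0.126, -0.001, -0.003]
ft_force: [0.8, -1.0, -0.1]
grip_width: 0.602
grasp_force: 0.0
```

Call:
{"api": "move_arm", "payload": {
  "motion": [
    [[0,0,0.04],[0,0,0],0.2],
    [[0,0,0.05],[0,0,0],0.2],
    [[0,0,0],[0,0,0],0.2],
    [[0,0,0],[0,0,0],0.2]
  ]
}}

```text
clock: 27.2
position: [0.4279, -0.0062, 0.0977]
ee_rot: [0.992, 0.122, -0.002, -0.001]
ft_force: [-0.1, 0.1, -0.1]
grip_width: 0.603
grasp_force: 0.0
```

```bash
python3 go.py .429 -.0058 .009 14.1; python3 - <<'E'
from h import *
from workcell import vision
a=pickle.load(open('c5.pkl','rb'));s=vision.camera('side');
crop(a['pixels'],290,330,420,440,4.5,'g1.png')
crop(s['pixels'],250,190,350,300,4.5,'g2.png')
m,n=cv2.imread('pics/g1.png'),cv2.imread('pics/g2.png')
w=cv2.resize(np.hstack([m,n[:len(m)]]),None,fx=.76,fy=.76);cv2.imwrite('pics/g.png',w);print(w.shape)
E
```

```text
clk 27.2 pos [ 0.4279 -0.0062  0.0977] j7 -1.4 | turn [-0.004  0.004 -0.001] | shift [ 0.0015 -0.0002  0.1183] rows 1.8
(376, 787, 3)
```

View pics/g.png

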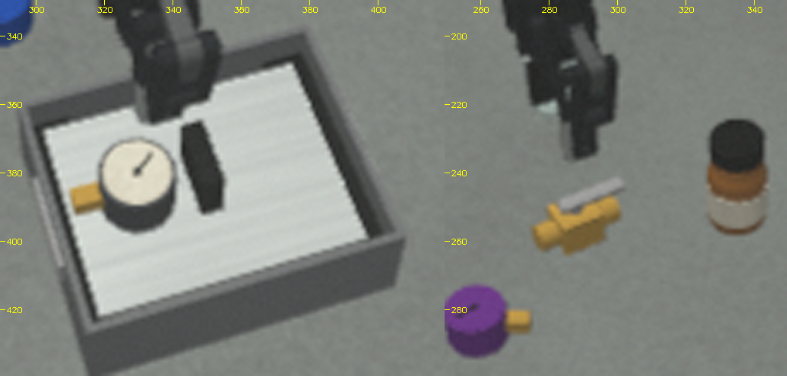

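The gauge lies dial up on the plate at (330,380), clear of the handle and walls, with its stem inside the box. The gripper is above the valve (287,248), so I'll grasp it.

Call:
{"api": "move_arm", "payload": {
  "motion": [
    [[0.0015,0,0.04],[0,0,0],0.2],
    [[0,0,0.035],[0,0,0],0.2],
    [[0,0,0.025],[0,0,0],0.2],
    [[0,0,0.0115],[0,0,0],0.2],
    [[0,0,0],[0,0,0],0.2],
    [[0,0,0],[0,0,0],-1],
    [[0,0,0],[0,0,0],-1],
    [[0,0,0],[0,0,0],-1],
    [[0,0,0],[0,0,0],-1],
    [[0,0,0],[0,0,0],-1],
    [[0,0,0],[0,0,0],-1],
    [[0,0,0],[0,0,0],-1]
  ],
  "newtons": 60
}}

```text
clock: 28.45
position: [0.4301, -0.0044, 0.0151]
ee_rot: [0.992, 0.123, 0.0, -0.003]
ft_force: [-4.2, -0.7, 14.7]
grip_width: 0.286
grasp_force: 58.4
```

```bash
python3 go.py .507 .329 .15 14.1; python3 go.py .507 .329 .15 3
```

```text
clk 28.45 pos [ 0.4301 -0.0044  0.0151] j7 -1.13 | turn [-0.007 -0.001  0.001] | shift [ 0.2077 -0.4062 -0.1799] rows 7.4
clk 28.45 pos [ 0.4301 -0.0044  0.0151] j7 -1.13 | turn [-0.007 -0.     0.247] | shift [ 0.1257 -0.4386 -0.1799] rows 7.4
```

Call:
{"api": "move_arm", "payload": {
  "motion": [
    [[0,0,-0.025],[0,0,0],-1],
    [[0,0,-0.055],[0,0,0],-1],
    [[0,0,-0.055],[0,0,0],-1],
    [[0,0,-0.055],[0,0,0],-1],
    [[0.026,-0.0508,0],[0,0,0],-1],
    [[0.026,-0.0508,0],[0,0,0],-1],
    [[0.026,-0.0508,0],[0,0,0],-1],
    [[0.026,-0.0508,0],[0,0,0],-1],
    [[0.026,-0.0508,0],[0,0,0],-1],
    [[0.026,-0.0508,0],[0,0,0],-1],
    [[0.026,-0.0508,0],[0,0,0],-1],
    [[0.026,-0.0508,0],[0,0,0],-1]
  ]
}}

```text
clock: 29.65
position: [0.5061, 0.3306, 0.1575]
ee_rot: [0.992, 0.123, -0.001, -0.003]
ft_force: [0.2, -0.5, -1.5]
grip_width: 0.287
grasp_force: 60.7
```

Call:
{"api": "move_arm", "payload": {
  "motion": [
    [[0,0,0.04],[0,0,0],-1],
    [[0,0,0.05],[0,0,0],-1],
    [[0,0,0],[0,0,0],-1],
    [[0,0,0],[0,0,0],-1]
  ]
}}

```text
clock: 30.05
position: [0.5061, 0.3286, 0.0905]
ee_rot: [0.992, 0.123, -0.001, -0.002]
ft_force: [0.4, -0.3, -0.6]
grip_width: 0.285
grasp_force: 60.7
```

```bash
python3 go.py .507 .329 .019 14.1
```

```text
clk 30.05 pos [0.5061 0.3286 0.0905] j7 -1.64 | turn [-0.006  0.001  0.001] | shift [ 0.0013 -0.0003  0.0954] rows 1.4
```

Call:
{"api": "move_arm", "payload": {
  "motion": [
    [[0,0,0.03],[0,0,0],-1],
    [[0,0,0.03],[0,0,0],-1],
    [[0,0,0.02],[0,0,0],-1],
    [[0,0,0.011],[0,0,0],-1],
    [[0,0,0.004],[0,0,0],-1],
    [[0,0,0],[0,0,0],-1],
    [[0,0,0.0005],[0,0,0],-1]
  ]
}}

```text
clock: 30.75
position: [0.5065, 0.3294, 0.0187]
ee_rot: [0.992, 0.123, -0.0, -0.003]
ft_force: [0.0, 0.6, -1.6]
grip_width: 0.281
grasp_force: 60.8
```

Call:
{"api": "move_arm", "payload": {
  "motion": [
    [[0,0,0],[0,0,0],-0.1],
    [[0,0,0],[0,0,0],-0.1],
    [[0,0,0],[0,0,0],-0.1],
    [[0,0,-0.02],[0,0,0],-0.1],
    [[0,0,-0.05],[0,0,0],-0.1],
    [[0,0,-0.06],[0,0,0],-0.1],
    [[0,0,-0.06],[0,0,0],-0.1],
    [[0.06,0,0],[0,0,0],0],
    [[0.06,0,0],[0,0,0],0],
    [[0.06,0,0],[0,0,0],0],
    [[0,0,0],[0,0,0],0],
    [[0,0,0],[0,0,0],0]
  ]
}}

```text
clock: 31.95
position: [0.6378, 0.3604, 0.1601]
ee_rot: [0.992, 0.122, -0.001, -0.001]
ft_force: [0.3, 0.3, 0.8]
grip_width: 0.501
grasp_force: 0.0
```

```bash
python3 - <<'E'
from h import *
from workcell import vision
s=vision.camera('side')
crop(s['pixels'],240,130,430,445,1.9,'z.png')
t=vision.camera('top');crop(t['pixels'],100,100,590,350,.9,'z2.png')
m,n=cv2.imread('pics/z.png'),cv2.imread('pics/z2.png')
n=cv2.copyMakeBorder(n,0,len(m)-len(n),0,0,0);w=np.hstack([m,n]);print(w.shape);cv2.imwrite('pics/zz.png',w[:600,:800])
E
```

```text
(598, 802, 3)
```

View pics/zz.png

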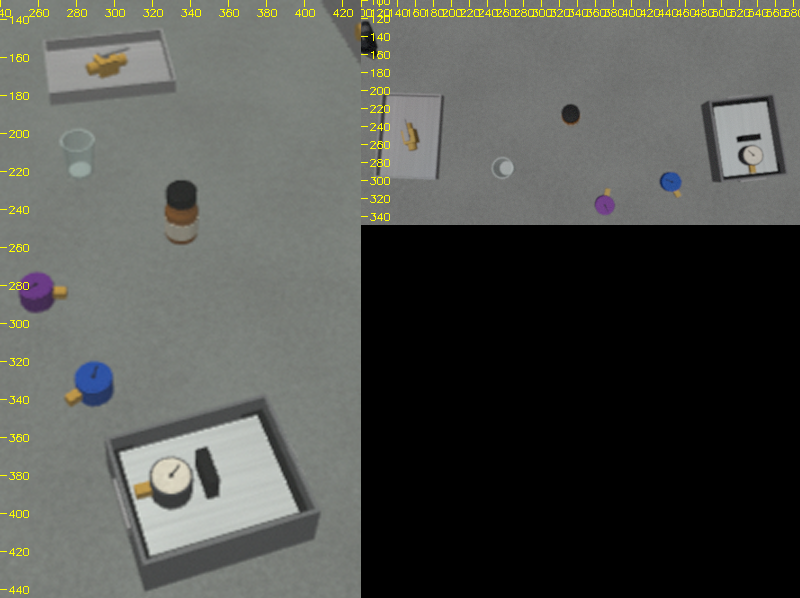

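The valve lies flat, handle up, in the tray (side 297,162). The divider is level with the gauge dial up on it (330,383). The bottle, beaker and both look-alikes are where they were.

```bash
python3 -c "
from workcell import order;print(order.hand_in())"
```

```text
the job is handed in; nothing more can be done
None
```

I handed the job in at about 32 s on the robot's clock: both filters stand in the box under the level divider plate, the gauge lies dial up on the plate, the valve lies flat in the steel tray, and the bottle, beaker and look-alikes were left where they were.

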